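# Find and mark the balance point of a weighted rail on a shelf edge

## Task

The steel rail on the slim cream organiser has a hidden weight inside and needs its hanger clip at its balance point. Slide the rail lengthwise out over the end of the shelf, without lifting it off, until it only just tips by itself and its nose comes down on the little post (no more than about a centimetre too far); then slide the clip back along the rail until it sits snugly against the shelf end, never pressing hard. Leave the rail tipped on the edge with the clip there, and do not disturb the other things.

Things in the scene. Friction and masses are not known exactly. Their poses are not given: they have to be found in the camera images.
- organiser: Fixed slim cream plastic organiser module, 100 (x) x 300 (y) mm, open shelf (18 mm board) at 100 mm height, tilt-out bin below. Origin: centre of its underside; +y runs along it towards the end over which the rail is pushed. Two ribs (8 mm high on the shelf, inner faces 15 mm either side of the middle, ending 15 mm before that end) guide the rail.
- shelf_edge (a point): The fulcrum: middle of the top edge of the shelf's +y end, at shelf height; axes as the organiser's. The end face of the board is plain and drops 18 mm from here.
- post: Fixed landing post, 82 mm high, 12 mm wide (x), 16 mm long (y) at the top, foot 50 mm square; it stands 145 mm beyond the shelf edge in line with the rail, its top 18 mm below the shelf. Origin at the centre of its underside.
- rail: Loose steel rail, 26 wide (x) x 400 long (y) x 24 mm high, about 0.9 kg, lying between the ribs with 2 mm play each side, its nose (+y end) 115 to 140 mm past the shelf edge at the start. Origin: centre of its underside, +y towards the nose. A weight fixed inside puts its balance point 178 to 222 mm from the nose end, unseen. Pushed 10 mm past balance, the nose bears on the post with about 0.6 N.
- rail_nose (a point): Middle of the top edge of the rail's +y end (24 mm above its underside, 200 mm from its middle). When the rail tips, its y axis dips about 0.12 rad, the nose drops about 20 to 30 mm and the tail rises about as much.
- rail_tail (a point): Middle of the top edge of the rail's -y end, the end to push (24 mm above its underside, 200 mm from its middle). While a finger presses on the tail end, friction can hold the tail down well past the balance point: push a few mm, back off, and see whether it tips.
- clip: Loose white hanger clip, 12 g, an upside-down U riding on the rail, 75 to 90 mm from the nose end: 36 wide (x) x 24 long (y) x 35 mm high, plus a 10 x 12 x 14 mm tab on top. Cheeks 3 mm thick, 30 mm apart inside, reaching 8 mm below the rail's underside so that they butt on the shelf's end face when slid back. Origin: middle between the cheeks' lower rims; axes as the rail's. It straddles the post.
- clip_face (a point): Middle of the clip's -y end, 8 mm above the cheeks' lower rims (level with the rail's underside): it should come to the shelf edge. Sliding the clip back shifts the balance by about 1.5 mm, so a rail that has only just tipped may rock back level: one more nudge of 2 to 4 mm keeps it tipped.
- can: Bystander, to be left alone: aluminium can, 66 mm across, 115 high; origin at its underside.
- mug: Bystander, to be left alone: white ceramic mug, 80 mm across, 92 high, handle on its +y side; origin at its underside.
- straw_holder: Bystander, to be left alone: stainless straw holder cup, 68 mm across, 110 high; origin at its underside.
- storage_box: Bystander, to be left alone: blue plastic storage box, open, 100 x 160 x 75 mm; origin at its underside.
- jar: Bystander, to be left alone: glass jar, 70 mm across, 100 high; origin at its underside.
- bowl: Bystander, to be left alone: white bowl, 130 mm across, 50 high; origin at its underside.
- spoon: Bystander, to be left alone: wooden spoon lying on the worktop; origin at its underside.
Not all that is in view belongs to the job. Of the things shaped like the clip, the white one is meant.

How it is judged:
By the outcome, as a careful person would: the job done as asked, in the order asked, and still so for the second after the job is handed in, with the robot touching nothing.
It also fails if it takes over 72 s, if anything falls off the work surface, if the arm or the gripper's body presses on something with over 40 N, if the wrist force passes 120 N, or if a joint passes its speed limit or range.

## Robot

A 6-joint arm with a two-finger parallel gripper is mounted at the origin on the work surface. World frame = base frame: x ahead of the robot, y to its left, z up, the work surface at z = 0. Lengths are in mm, angles in rad, forces in N, time in s.
With the tool pointing down it reaches from about 350 to 975 mm from the base axis. Payload 7.1 kg.
Tool frame: the origin (TCP) lies on the front face of the gripper's body, between the roots of the fingers; the fingertips stand 80 mm ahead of it and the grasp point (between the pads) lies 61 mm ahead of it (env.tips_ahead is the distance from the TCP to the fingertips, in mm); z points along the fingers, y is the direction in which the jaws open and shut (so a half turn about z gives the same grasp; the last joint's range is limited). The gripper opens to 88 mm and grips with 3 to 60 N. Pads are 20 mm wide; open, the fingers measure 115 mm over their backs; the gripper's body (75 mm by 178 mm) begins 61 mm behind the grasp point.
Start: joints at [-1.25, 0.423, 1.63, -0, 1.089, -0.019], TCP at [208.329, -589.241, 302.675] pointing down, gripper open.
Joint ranges: [-3, 3], [-0.9, 2.11], [0.09, 2.58], [-1.31, 4.45], [0.11, 2.69], [-2.54, 2.54]. Speed limits (rad/s): [2.39, 2.39, 3.01, 3.14, 3.14, 3.14].

## Interface

Orientations are given as a unit quaternion [x, y, z, w].
In Python, from station import env, set_gripper, viewer, workorder gives the robot as it stands. Calls block until the motion is done:
- env.reach(position, orientation): joint-space move of the TCP to a pose.
- env.move_l(position, rot=None, rate=150, f_stop=None): straight line of the TCP; rot=None keeps the orientation; rate is the mean speed in mm/s. With f_stop (N) it stops when the force on the tool has changed by that much, and returns True; else False.
- env.move_joints(angles): joint-space move.
- set_gripper(opening): finger opening in mm; the grip force is fixed at half the most; returns when the fingers have stopped.
- env.hold(seconds).
- env.ik(position, orientation): joint angles nearest the present ones, or None.
- env.read_state(): the state.
- viewer.camera(name): name is "scene" or "top"; returns the picture (400x640x3 uint8, blue, green, red); there is no depth.
- viewer.camera_params(name): a dict with "fx", "fy", "cx", "cy" (pixels), "pose" (4x4, takes a point from camera to world coordinates). Camera axes: x right, y up, looking along -z (the intrinsics and any distortion apply to the point x, -y, -z); pixel columns grow to the right and rows downward; lengths in mm; the calibration is good to about 2 mm. A picture is of the moment at which its call begins. camera_params takes no time and is no camera call.
A pose or a line that the arm cannot do raises env.IKError and nothing moves.
- workorder.sign_off(): hands the job in, once; it reports no verdict.
The state is a dict: "time_s": time; "qpos": joint angles; "dq": joint speeds; "tau": joint torques, N m; "tool_pos": TCP position; "orientation": TCP orientation; "force": force on the tool from outside, world axes, zero at the start; "wrist_torque": the same for the moment, N m; "width": finger opening in mm.
Only numpy, scipy, OpenCV 4.12 (cv2) and the standard library are available. Lean on these libraries where they do the work, as an engineer would, in place of code of your own. Each camera call takes 0.05 s, during which the arm holds its last target. There are 200 camera calls.

## Working session

There is one attempt and no reset: what is moved stays moved. The work goes in short steps, each a Python script; the robot and the scene stay as the last script left them, time stands still between calls to the robot, and variables do not carry over. Pictures are saved under pics/ and viewed, about 8 in all and at most 12, crops included, and the job is handed in when it is done.

```bash
ls; mkdir -p pics; python3 - <<'E'
from station import env, viewer
import cv2
for n in ("scene","top"):
    cv2.imwrite(f"pics/{n}0.png",viewer.camera(n)); p=viewer.camera_params(n); print(n,p)
print(env.read_state())
E
```

```text
pics
scene {'fx': 365.7196638060775, 'fy': 365.7196638060775, 'cx': 315.1796452332634, 'cy': 201.0977362676389, 'pose': array([[ 5.61555449e-01, -4.68667220e-01,  6.81913861e-01,
         1.19346020e+03],
       [ 8.27322272e-01,  3.31872834e-01, -4.53208871e-01,
        -3.81728976e+02],
       [-1.39045441e-02,  8.18664436e-01,  5.74103827e-01,
         6.12277893e+02],
       [ 0.00000000e+00,  0.00000000e+00,  0.00000000e+00,
         1.00000000e+00]])}
top {'fx': 456.77425934333314, 'fy': 456.77425934333314, 'cx': 308.511622655741, 'cy': 197.81697602521018, 'pose': array([[-1.88432020e-02,  9.80936920e-01, -1.93410684e-01,
         3.62181058e+02],
       [-9.99822433e-01, -1.85236456e-02,  3.46065784e-03,
         2.37260390e+01],
       [-1.87983929e-04,  1.93441551e-01,  9.81111783e-01,
         1.23664243e+03],
       [ 0.00000000e+00,  0.00000000e+00,  0.00000000e+00,
         1.00000000e+00]])}
{'time_s': 0.1, 'qpos': array([-1.25002195e+00,  4.23774933e-01,  1.63059089e+00,  2.59580097e-05,
        1.08859020e+00, -1.89924325e-02]), 'dq': array([-0.00085477, -0.00152489, -0.0022651 ,  0.00052625, -0.00010745,
        0.0002632 ]), 'tau': array([ 1.10083060e-03, -5.45608985e+01, -2.74325734e+01,  6.45272154e-02,
        1.87844055e-02, -3.03282638e-05]), 'tool_pos': array([ 208.20536395, -588.89611577,  301.9817031 ]), 'orientation': array([ 9.85605276e-01,  1.69061454e-01, -9.11052868e-05, -6.75663321e-04]), 'force': array([-0.1049181 , -0.24788885,  0.37842547]), 'wrist_torque': array([-0.03597476,  0.02396324,  0.03173557]), 'width': 87.65574151646173}
```

View pics/scene0.png

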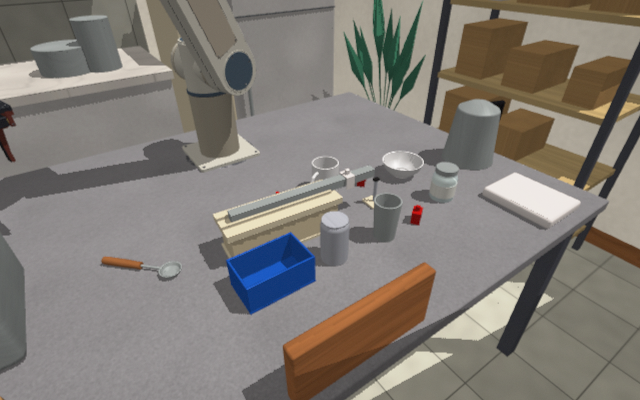

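View pics/top0.png

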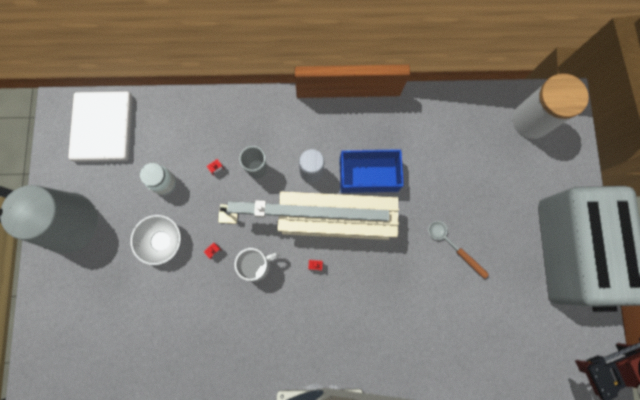

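The white clip is at top (260,208), on the rail with its nose at (226,207) and tail at (392,215). The clip-shaped red things at (215,167), (212,251) and (316,266) lie on the worktop, so they don't match. I'll confirm this in an enlarged crop.

```bash
python3 - <<'E'
import cv2
a=cv2.imread("pics/top0.png")[175:275,205:405]
cv2.imwrite("pics/top0c.png",cv2.resize(a,None,fx=4,fy=4,interpolation=cv2.INTER_CUBIC))
b=cv2.imread("pics/scene0.png")[145:265,205:405]
cv2.imwrite("pics/scene0c.png",cv2.resize(b,None,fx=4,fy=4,interpolation=cv2.INTER_CUBIC))
E
```

```text
(no output)
```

View pics/top0c.png

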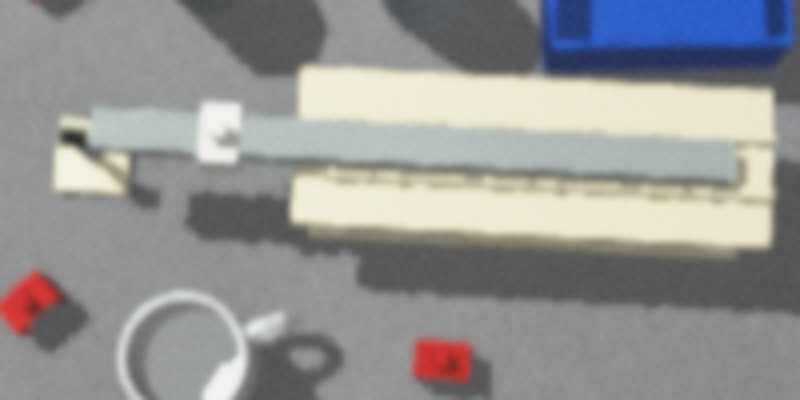

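View pics/scene0c.png

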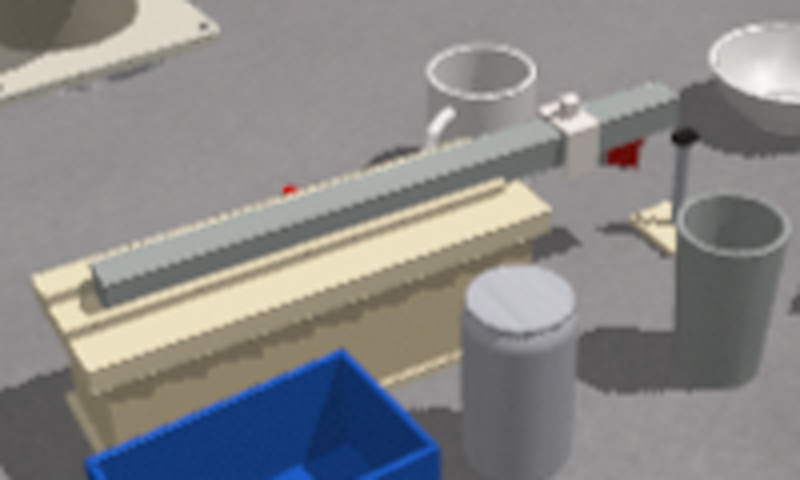

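The crops confirm the white clip on the rail at crop (218,132). Shelf corners are at about (300,67), (290,222), (775,88) and (772,245), rail nose end (92,107–150), and tail end (738,143–182).

```bash
cat > h.py <<'E'
import numpy as np, cv2
from station import env, viewer, set_gripper, workorder
from scipy.spatial.transform import Rotation as R
def px2w(n,u,v,z):
    p=viewer.camera_params(n); P=p["pose"]
    d=P[:3,:3]@np.array([(u-p["cx"])/p["fx"],-(v-p["cy"])/p["fy"],-1])
    return P[:3,3]+d*(z-P[2,3])/d[2]
def w2px(n,X):
    p=viewer.camera_params(n); P=p["pose"]
    c=P[:3,:3].T@(np.asarray(X,float)-P[:3,3]); return np.array([p["cx"]+p["fx"]*c[0]/-c[2],p["cy"]-p["fy"]*c[1]/-c[2]])
def crop2(n,cu,cv,z,o,s=4): return px2w(n,(cu+.5)/s-.5+o[0],(cv+.5)/s-.5+o[1],z)
def snap(n,fn,box,s=4):
    im=viewer.camera(n); x,y,w,h=box
    cv2.imwrite("pics/"+fn,cv2.resize(im[y:y+h,x:x+w],None,fx=s,fy=s,interpolation=cv2.INTER_CUBIC)); return im
E
python3 - <<'E'
from h import *
np.set_printoptions(precision=1,suppress=True)
t=(205,175); s=(205,145)
for nm,c,z in [("shelf far+y",(300,67),100),("shelf near+y",(290,222),100),("far-y",(775,88),100),("near-y",(772,245),100),
 ("nose far",(93,107),124),("nose near",(90,150),124),("tail far",(739,143),124),("tail near",(738,182),124),
 ("clip far +y",(200,101),127),("clip far -y",(241,102),127),("clip near +y",(197,162),127),("tabtop",(225,133),141),("posttop",(72,137),82)]:
    print("top",nm,crop2("top",*c,z,t))
for nm,c,z in [("shelf far+y",(550,212),100),("shelf far-y",(92,375),100),("near-y",(33,275),100),
 ("nose far",(679,97),124),("nose near",(655,84),124),("tail far",(106,287),124),("tail near",(93,264),124),("tabtop",(569,99),141),("posttop",(685,136),82)]:
    print("scene",nm,crop2("scene",*c,z,s))
E
```

```text
top shelf far+y [604.3  92.9 100. ]
top shelf near+y [505.4  99.8 100. ]
top far-y [ 585.  -208.3  100. ]
top near-y [ 485.3 -200.8  100. ]
top nose far [576.3 219.8 124. ]
top nose near [549.3 221.3 124. ]
top tail far [ 546.2 -179.2  124. ]
top tail near [ 521.9 -177.3  124. ]
top clip far +y [578.3 153.2 127. ]
top clip far -y [577.1 127.8 127. ]
top clip near +y [540.1 154.9 127. ]
top tabtop [555.4 136.3 141. ]
top posttop [565.1 240.4  82. ]
scene shelf far+y [611.1  85.4 100. ]
scene shelf far-y [ 591.6 -208.4  100. ]
scene near-y [ 487.8 -201.2  100. ]
scene nose far [581.1 215.1 124. ]
scene nose near [558.7 213.7 124. ]
scene tail far [ 554.9 -180.6  124. ]
scene tail near [ 530.6 -178.   124. ]
scene tabtop [563.7 135.7 141. ]
scene posttop [571. 234.  82.]
```

```bash
cat >> h.py <<'E'
E0=np.array([556.,95.5]); u=np.array([19.7,300.9]); u/=np.hypot(*u); w=np.array([u[1],-u[0]])  # w: organiser +x
T0=np.array([535.5,-178.5])
def P(s,l,z,o=E0): return np.array([*(o+s*u+l*w),z])   # s along, l across
ex=np.array([*w,0]); ey=np.array([*u,0]); ez=np.array([0,0,1.])
QPUSH=R.from_matrix(np.c_[ex,-ey,-ez]).as_quat()      # jaws along the rail
E
python3 - <<'E'
from h import *
np.set_printoptions(precision=2,suppress=True)
t0=env.read_state()["time_s"]
set_gripper(0)
env.reach(P(-45,0,300,T0),QPUSH)
env.move_l(P(-45,0,191,T0),rate=200)
print("down",env.read_state()["tool_pos"],env.read_state()["force"],env.read_state()["width"],env.read_state()["time_s"])
hit=env.move_l(P(0,0,191,T0),rate=25,f_stop=1.5)
st=env.read_state(); d=st["tool_pos"][:2]-T0
print(hit,"s rel tail",d@u,d@w,st["force"],st["time_s"])
snap("top","t1.png",(205,160,200,100)); 
snap("scene","s1.png",(205,115,200,150))
E
```

```text
down [ 532.96 -224.    191.57] [ 0.41 -0.58 -0.14] 0.3399972658213932 3.9167
True s rel tail -7.923289658025427 -0.1690505525548589 [-0.38  0.33 -1.66] 5.2417
```

View pics/s1.png

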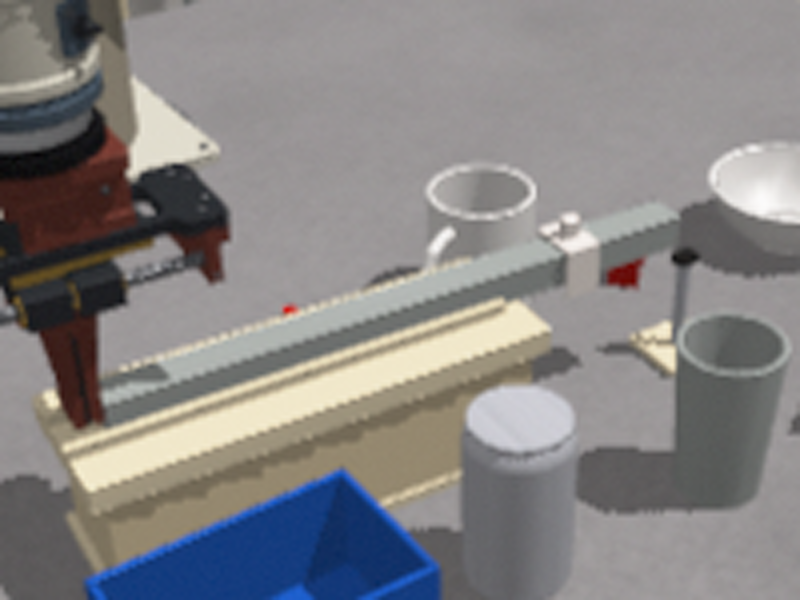

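Finger contacts the tail at s1 crop (100,410), and clip, nose and post are clear. I'll push 50 mm, then go in 3 mm steps, backing off each time and tracking the clip in the image.

```bash
cat > push.py <<'E'
from h import *
s0=-7.9   # TCP s (rel T0) at first contact
ref=cv2.imread("pics/scene0.png"); tpl=ref[167:190,339:357]
clip0=P(42,0,125)
def dev(adv):
    im=viewer.camera("scene").copy()
    d=w2px("scene",clip0+adv*ey)-w2px("scene",clip0)
    x,y=int(round(339+d[0])),int(round(167+d[1])); m=14
    r=cv2.matchTemplate(im[y-m:y+23+m,x-m:x+18+m],tpl,cv2.TM_CCOEFF_NORMED); _,v,_,l=cv2.minMaxLoc(r)
    return l[0]-m,l[1]-m,round(v,2),im
def to(adv,rate): env.move_l(P(s0+adv,0,191,T0),rate=rate)
E
python3 - <<'E'
from push import *
to(50,35)
adv=50; 
while adv<102:
    to(adv-5,60); env.hold(.25)
    a=dev(adv); st=env.read_state(); print(adv,a[:3],round(st["time_s"],2))
    if a[1]>=3 or a[2]<.6: break
    adv+=3; to(adv,25)
cv2.imwrite("pics/s2.png",cv2.resize(a[3][115:265,205:405],None,fx=4,fy=4))
E
```

```text
50 (0, 0, 0.8) 7.47
53 (0, -1, 0.82) 8.49
56 (1, 0, 0.83) 9.51
59 (0, 0, 0.82) 10.53
62 (0, 0, 0.81) 11.54
65 (0, 0, 0.82) 12.56
68 (0, 0, 0.84) 13.57
71 (0, 0, 0.82) 14.59
74 (0, -1, 0.81) 15.61
77 (0, 0, 0.85) 16.62
80 (0, 0, 0.84) 17.64
83 (-1, 0, 0.84) 18.66
86 (0, 2, 0.89) 19.68
89 (0, 5, 0.86) 20.69
```

View pics/s2.png

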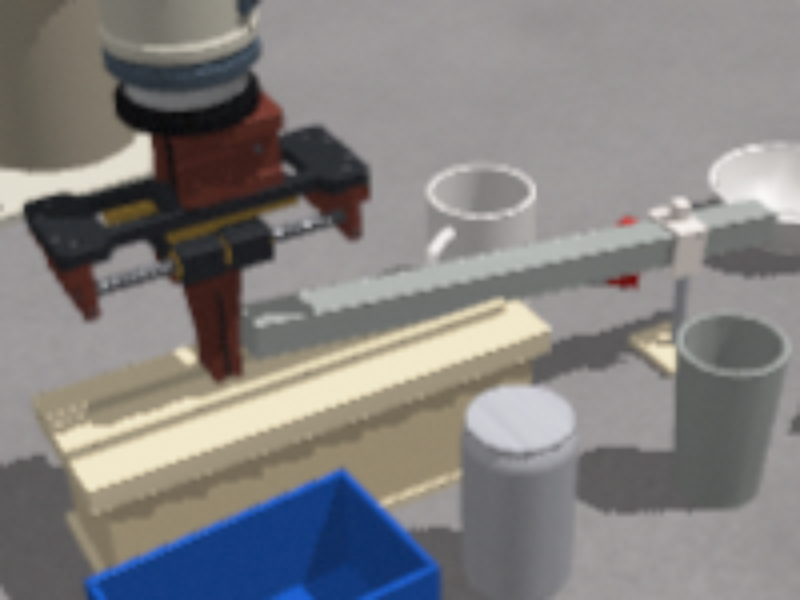

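The rail tipped: at 86 mm it was already starting to go, and now it rests on the post, with the clip at crop (685,240) and the tail raised. Next I'll retract and measure the rail's lateral line and the clip in the top view.

```bash
python3 - <<'E'
from push import *
to(89-25,80); env.move_l(P(s0+64-40,0,300,T0),rate=250)
print(env.read_state()["time_s"])
snap("top","t3.png",(185,175,160,75),5)
print(w2px("top",P(130,0,110)),w2px("top",P(213,0,98.7)), w2px("top",P(131,0,110))*0)
E
```

```text
21.7083
[226.62054943 207.08856619] [194.69031019 206.36149703] [0. 0.]
```

View pics/t3.png

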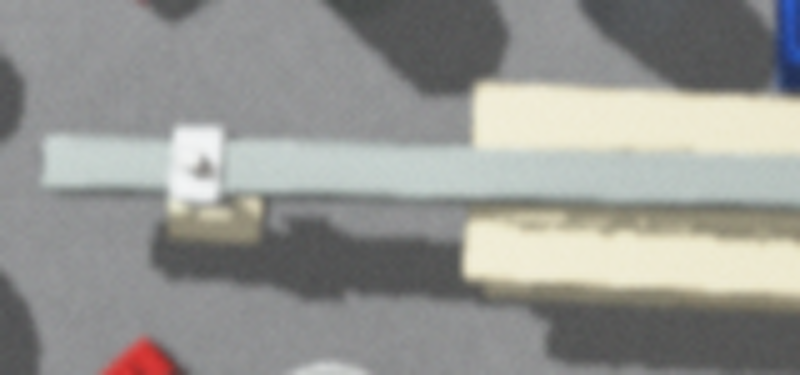

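The rail runs from the nose at crop (43,135–187), and the clip top covers (172–226, 124–200), with shelf edge corners at (474,84) and (464,278).

```bash
python3 - <<'E'
from h import *
def sl(c,z):
    p=crop2("top",*c,z,(185,175),5)[:2]-E0; return np.round([p@u,p@w],1)
for n,c,z in [("nose far",(46,134),100),("nose near",(43,187),100),("rail far@110",(110,136),105),("rail near@110",(110,189),105),("rail far 300",(300,143),116),("rail near 300",(300,196),116),
 ("clip +y far",(175,124),111),("clip -y far",(226,126),114),("clip +y near",(172,200),111),("clip -y near",(222,201),114),("shelf far",(474,84),100),("shelf near",(464,278),100)]: print(n,sl(c,z))
q=env.read_state()["qpos"]
a=.18; zt=-np.sin(a)*ey-np.cos(a)*ez
for sg in (1,-1):
    y=sg*ex; Q=R.from_matrix(np.c_[np.cross(y,zt),y,zt]).as_quat()
    for s in (168,30): print(sg,env.ik(P(s,0,90)-80*zt,Q))
E
```

```text
nose far [216.1  12.4]
nose near [215.  -14.8]
rail far@110 [182.5  12. ]
rail near@110 [180. -15.]
rail far 300 [84.8 10.9]
rail near 300 [ 82.9 -15.8]
clip +y far [149.   18.6]
clip -y far [122.8  18.2]
clip +y near [147.3 -20. ]
clip -y near [121.7 -19.8]
shelf far [ 1.1 48.3]
shelf near [  0.3 -51. ]
1 [ 0.49083919  0.63229467  1.63956205 -0.18492678  0.97353963  0.66836057]
1 [ 0.29122051  0.55861932  1.78923543 -0.22141451  0.86938365  0.50620948]
-1 [ 0.49083919  0.63229467  1.63956205 -0.18492678  0.97353963 -2.47323208]
-1 None
```

```bash
python3 - <<'E'
from h import *
for l in (-10,10):
  for ds in (-7,0,7):
    a=w2px("scene",P(-7.9+84+ds,l,111,T0)); b=w2px("top",P(-7.9+ds,l,111,T0)); print(l,ds,np.round((a-[205,115])*4),np.round((b-[205,160])*4))
for p in [P(0,50,100),P(-300,50,100),P(-300,-50,100)]: print(np.round((w2px("scene",p)-[205,115])*4))
E
```

```text
-10 -7 [204. 359.] [757. 239.]
-10 0 [215. 356.] [746. 238.]
-10 7 [226. 352.] [735. 238.]
10 -7 [217. 377.] [758. 207.]
10 0 [228. 373.] [746. 207.]
10 7 [239. 369.] [735. 206.]
[552. 323.]
[ 89. 487.]
[ 32. 392.]
```

View pics/t1.png

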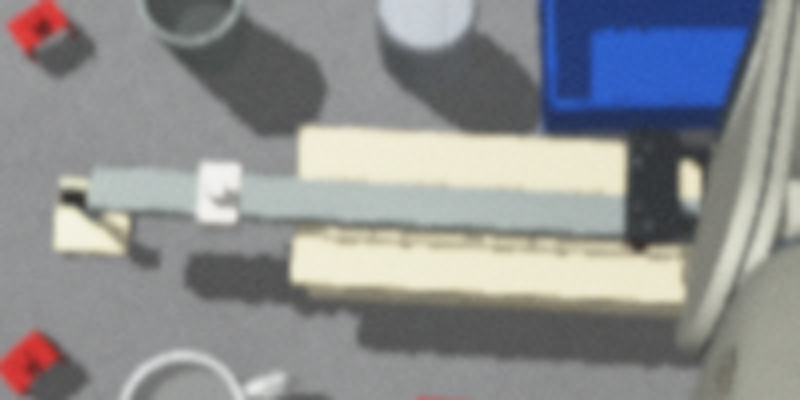

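Scene and top disagree by a few mm sideways, and straddling needs about 2 mm. I'll touch the fixed organiser's free side lightly to tie the arm to it.

```bash
python3 - <<'E'
from h import *
np.set_printoptions(precision=2,suppress=True)
env.move_l(P(-130,-85,220),rate=300)
env.move_l(P(-130,-85,171),rate=150)
print(env.read_state()["force"])
env.move_l(P(-130,-67,171),rate=60)
h=env.move_l(P(-130,-52,171),rate=15,f_stop=2)
st=env.read_state(); d=st["tool_pos"][:2]-E0
print(h,"s,l",d@u,d@w,st["force"],st["time_s"])
env.move_l(P(-130,-80,171),rate=150); env.move_l(P(-130,-80,260),rate=250)
print(env.read_state()["time_s"])
E
```

```text
[ 0.59 -0.29 -0.72]
True s,l -129.96233983928647 -62.69879029946496 [ 0.17 -0.12  0.04] 23.9167
24.6917
```

```bash
python3 - <<'E'
from h import *
np.set_printoptions(precision=2,suppress=True)
env.move_l(P(-130,-80,171),rate=250)
env.move_l(P(-130,-66,171),rate=60); env.hold(.2)
for fs in (5,10):
    h=env.move_l(P(-130,-56,171),rate=12,f_stop=fs)
    st=env.read_state(); d=st["tool_pos"][:2]-E0
    print(h,"s,l",d@u,d@w,st["force"],st["time_s"])
    if not h: break
env.move_l(P(-130,-80,171),rate=150); env.move_l(P(-130,-80,260),rate=250)
print(env.read_state()["time_s"])
E
```

```text
True s,l -130.00704925186346 -62.505013747067366 [-0.35 -0.22 -0.26] 26.2667
True s,l -129.96026726751015 -62.05813799781702 [-0.75 -0.81 -0.02] 26.6167
27.3917
```

```bash
cat > clip.py <<'E'
from h import *
np.set_printoptions(precision=2,suppress=True)
a=.18; zt=-np.sin(a)*ey-np.cos(a)*ez
QC=R.from_matrix(np.c_[np.cross(ex,zt),ex,zt]).as_quat()
def tip(s,z,l=None):
    if l is None: l=-1.7-.5*(165-s)/135
    return P(s,l,z)-env.tips_ahead*zt
def zs(s): return 102-.125*s
def stips(st): 
    t=st["tool_pos"]+env.tips_ahead*zt; d=t[:2]-E0; return np.array([d@u,d@w,t[2]])
E
python3 - <<'E'
from clip import *
env.reach(tip(176,190),QC); set_gripper(31)
st=env.read_state(); print(st["width"],stips(st),st["force"],st["time_s"])
h=env.move_l(tip(176,zs(176)),rate=70,f_stop=3)
env.hold(.1); st=env.read_state(); print(h,st["width"],stips(st),st["force"],st["time_s"])
snap("scene","s4.png",(305,85,160,120),5)
E
```

```text
30.927057895107883 [175.98  -1.67 190.03] [-0.16  0.3   1.27] 29.2667
False 31.021570188869067 [176.12  -1.5   80.42] [0.93 0.3  0.16] 31.0917
```

View pics/s4.png

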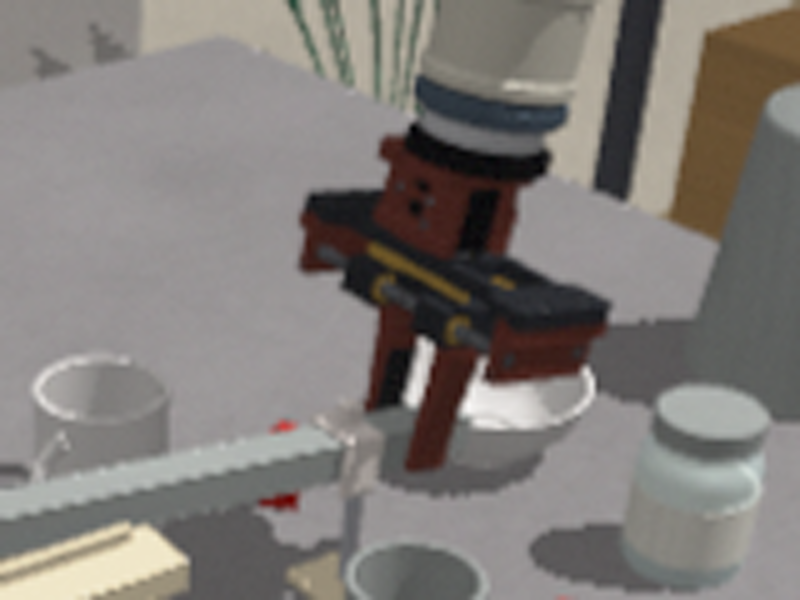

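The fingers straddle the rail at crop (430,460), ahead of the clip at (350,450), with nothing touching. Next I'll slide the clip back.

```bash
python3 - <<'E'
from clip import *
h=env.move_l(tip(46,zs(46)),rate=45,f_stop=4)
env.hold(.15); st=env.read_state(); print(h,st["width"],stips(st),st["force"],st["time_s"])
snap("scene","s5.png",(285,115,160,100),5)
E
```

```text
False 31.08966297103163 [46.08 -2.14 96.26] [ 0.03 -0.3   0.77] 34.35
```

View pics/s5.png

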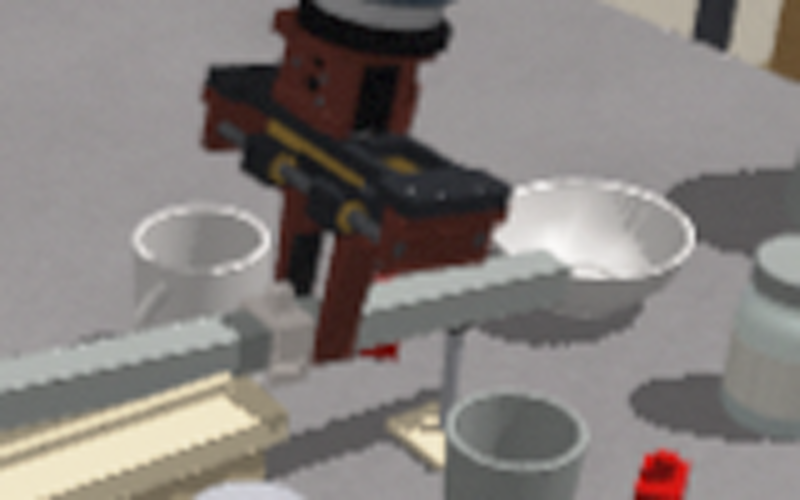

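The clip is riding ahead of the fingers at crop (285,330), and the rail is still tipped on the post. The last few mm go slowly.

```bash
python3 - <<'E'
from clip import *
env.hold(.2); f0=env.read_state()["force"]
for i in range(6):
    h=env.move_l(tip(29,zs(29)),rate=8,f_stop=1.5)
    st=env.read_state(); s=stips(st); 
    print(h,s,(st["force"]-f0)@ey,st["time_s"])
    if not h or s[0]<38: break
snap("scene","s6.png",(285,115,160,100),5)
E
```

```text
True [35.19 -2.21 97.46] 0.4772311661498384 35.9333
```

View pics/s6.png

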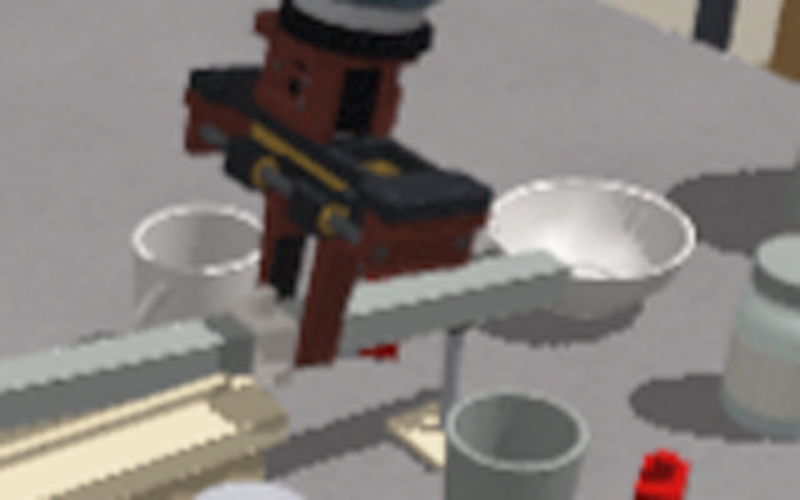

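Stop position matches the predicted contact (34.7). I'll do one more gentle tap to confirm it's really blocked, then withdraw and look.

```bash
python3 - <<'E'
from clip import *
env.hold(.3); st=env.read_state(); print(stips(st),st["force"])
h=env.move_l(tip(31,zs(31)),rate=5,f_stop=1.5); st=env.read_state(); s=stips(st); print(h,s,st["force"],st["time_s"])
env.move_l(tip(50,zs(50)),rate=40)
env.move_l(tip(56,190),rate=120); env.move_l(tip(60,330)-60*ey*0,rate=250)
env.hold(.3); print(env.read_state()["time_s"])
a=snap("scene","x.png",(285,125,120,90),5); b=snap("top","y.png",(185,175,160,75),5)
x=cv2.imread("pics/x.png"); cv2.imwrite("pics/s7.png",x); 
E
```

```text
[35.17 -2.44 97.04] [1.29 1.41 0.19]
True [35.11 -2.37 96.97] [0.27 1.3  0.9 ] 36.5833
39.0417
```

View pics/s7.png

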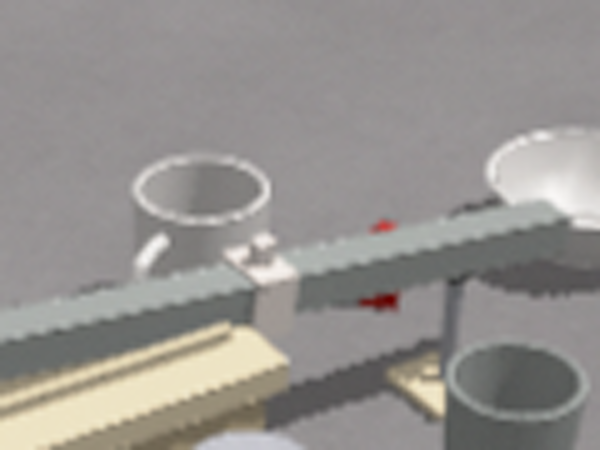

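The clip sits at the shelf end at crop (270,290), and the nose still rests on the post. I've used all 12 picture views, so I'll do the last checks numerically (rail stable, clip position in the top view), then hand in.

```bash
python3 - <<'E'
from clip import *
a=viewer.camera("scene"); env.hold(1.0); b=viewer.camera("scene")
g=lambda i:cv2.cvtColor(i[140:215,285:410],cv2.COLOR_BGR2GRAY).astype(np.float32)
print("shift",cv2.phaseCorrelate(g(a),g(b)),"max diff",cv2.absdiff(cv2.GaussianBlur(g(a),(5,5),0),cv2.GaussianBlur(g(b),(5,5),0)).max())
t=cv2.GaussianBlur(viewer.camera("top"),(3,3),0)
v=int(round(w2px("top",P(12,17,120))[1])); pe=w2px("top",P(.7,17,123))[0]; pf=w2px("top",P(24.7,17,121))[0]
print(v,"expected clip cols",pf,pe); 
for vv in (v-1,v,v+1): print(t[vv,int(pf)-4:int(pe)+5].min(axis=1))
st=env.read_state(); print(st["time_s"],st["tool_pos"])
E
```

```text
shift ((0.4863958342476522, 0.4929529714102543), 1.0025593341064454) max diff 1.1679688
202 expected clip cols 268.6461982614406 278.23332819007464
[150 151 157 168 182 191 194 195 193 190 187 183 175 164 161 176 200 214
 218]
[151 153 164 185 207 219 223 223 222 221 219 215 202 181 167 178 200 213
 217]
[160 161 174 200 224 235 238 239 238 238 237 234 220 194 177 183 201 213
 216]
40.2917 [558.77 169.8  408.7 ]
```

```bash
python3 -c "
from station import workorder
print(workorder.sign_off())"
```

```text
the job is handed in; nothing more can be done
None
```

I handed the job in at about 40 s on the robot's clock. The rail is left tipped over the shelf end with its nose on the post, and the white clip is against the shelf end face.

**How it went**
- **Rail:** I pushed the tail 50 mm, then went on in 3 mm steps with a back-off and a camera check after each. It was just starting to tip at 86 mm and fully down at 89 mm. That puts it about 3–6 mm past balance, or roughly 1.5–4.5 mm once the clip's 1.5 mm effect is counted, so I gave no extra nudge.
- **Clip:** I straddled the rail with the fingers and slid the clip back by its cheeks. It stopped 0.5 mm from the predicted contact. A second light tap (about 1.5 N) moved it no further, and I then withdrew.

**Last checks**
- **Stability:** Two pictures 1 s apart showed no change at the rail and clip.
- **Clip gap:** In the top view the clip matches a zero gap to within about 1 mm.
- **Bystanders:** The mug, bowl and straw holder looked undisturbed in the last picture. I did not re-check the can, storage box, jar or spoon separately, but nothing was sent near them.

**Disagreement:** The scene and top cameras differed sideways by about 5 mm. I settled it by touching the organiser's side lightly three times, stopping at no more than 10 N, which agreed with the top camera to about 1 mm. The image-shift check printed 0.5 px; I took this as an artefact of the method, since the pictures differed by at most about one grey level.

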